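# Reverse the double-ended deburring bit and lock its holder

### The arm

A 6-joint arm with a two-finger parallel gripper is mounted at the origin on the work surface. World frame = base frame: x ahead of the robot, y to its left, z up, the work surface at z = 0. Lengths are in mm, angles in degrees, forces in N, time in s.
With the tool pointing down it reaches from about 300 to 850 mm from the base axis. Payload 4.2 kg.
Tool frame: the origin (TCP) lies midway between the tips of the shut fingers; the grasp point (between the pads) lies 19 mm behind it (env.tcp_to_grasp is the distance from the TCP to the grasp point, in mm); z points along the fingers, x is the direction in which the jaws open and shut, and the axes are right-handed (so a half turn about z gives the same grasp; the last joint's range is limited). The gripper opens to 91 mm and grips with 3 to 60 N. Pads are 32 mm wide; open, the fingers measure 118 mm over their backs; the gripper's body (76 mm by 178 mm) begins 60 mm behind the grasp point.
Start: joints at [-73.74, 18.312, 89.639, -0, 72.044, -1.146], TCP at [172.013, -548.684, 213.976] pointing down, gripper open.
Joint ranges: [-177.97, 177.97], [-48.28, 115.42], [12.27, 149.76], [-77.06, 257.06], [2.81, 150.46], [-146.56, 146.56]. Speed limits (degrees/s): [147.25, 147.25, 180, 180, 180, 180].

### API

Orientations are given as [roll, pitch, yaw] about the fixed x, y, z axes, in that order (R = Rz(yaw) Ry(pitch) Rx(roll)).
In Python, from workcell import env gives the robot as it stands.
- The arm moves only by the tool drive_tool, never from a script. Its argument "motion" is a list of rows, each a list of 2 entries, a list of its own where there are three numbers: the shift along the world's x, y, z in m, then the turn, a rotation vector about the world's x, y, z in rad. In form: [[[dx, dy, dz], [wx, wy, wz]], ...]. A call has exactly 10 rows; each row shifts and turns the commanded pose from where the row before left it; what a row does not reach is not made up. A row lasts 1/12 s, in which the tool goes at most 41.7 mm and 7.16 degrees, less where a joint would pass 70% of its speed; a pose out of reach is approached as far as the arm can. A call is refused whole if a number of a shift passes 0.0417 or a number of a turn 0.125, either way. A call with a gripper value outside its range is refused whole. "claw" is the opening, from 0 (shut) to 1 (fully open), set as the call begins (left out, the last holds). The fingers move at their own pace and stop on an object; "force" is the grip in N (left out, the last holds). Time passes only in rows, so rows that do not move let the fingers close, or fill a call up. It gives the time, the measured TCP pose, the force and the opening at its end, in the units of the state.
- env.state(): the state, without advancing time (a new reading comes with each control period).
- env.grab_frame(name): name is "scene" or "top" or "wrist"; returns the picture (420x560x3 uint8, red, green, blue); there is no depth.
- env.camera_params(name): a dict with "fov_y" (degrees; the focal length in pixels is half the picture's height over the tangent of half this angle, whatever the lens; pixels are square), "cx", "cy" (the principal point, pixels), "pose" (4x4, takes a point from camera to world coordinates). Camera axes: x right, y down, z forward; pixel columns grow to the right and rows downward; lengths in mm; the calibration is good to about 2 mm. A picture is of the moment at which its call begins: read the wrist's pose just before it. camera_params takes no time and is no camera call; for the wrist camera it gives the pose at the moment of the call.
- env.job_done(): hands the job in, once; it reports no verdict.
The state is a dict: "time_s": time; "qpos": joint angles; "qvel": joint speeds; "effort": joint torques, N m; "ee_pos": TCP position; "ee_rot": TCP orientation; "force": force on the tool from outside, world axes, zero at the start; "torque": the same for the moment, N m; "gripper_width": finger opening in mm.
Only numpy, scipy, OpenCV 4.12 (cv2) and the standard library are available. Lean on these libraries where they do the work, as an engineer would, in place of code of your own. Each camera call takes 0.05 s, during which the arm holds its last target.

### The job

The dark, worn cone of the blue double-ended deburring bit sticks out of the bench holder. Take the bit out, lay it down on the rubber mat and let go, then take it by its other half and lay it back in the holder's slot, fully down and nearly up against the back wall, with the bright fresh cone sticking out. Then lock it: press the long yellow bar down near its middle, so that both ends go down evenly, until it is fully down, and back away, leaving the other things on the bench where they are.

Things in the scene. Friction and masses are not known exactly. Their poses are not given: they have to be found in the camera images.
- bit: Double-ended deburring bit, about 0.2 kg, 176 mm long: blue shank 20 x 20 x 116 mm with a 30 mm cone (19 mm across, tip 6 mm) on each end. Fresh cone: bright metal. Worn cone: dark brown, with an orange band on the shank beside it. Origin at its centre (10 mm above what it lies on), x along it towards the fresh cone. Starts in the slot, worn cone out, 70 to 79 mm sticking out over free bench.
- fresh_tip (a point): tip of the fresh, bright cone, 88 mm from the bit's centre along its x
- worn_tip (a point): tip of the worn, dark cone, 88 mm from the bit's centre against its x
- holder: Grey bench holder, fixed. Origin on the bench under its middle, z up; -x is its front, roughly towards the robot. Base plate x -118 to +117 mm, 220 mm wide (y), 12 mm thick. At its front a block 110 mm wide, 60 mm high, from x -120 (front face) to +5 mm, with the slot along x in its middle (y 0). The thick sides leave no room for fingers beside the bit in the slot.
- slot (a point): Point on the slot's floor (34 mm above the bench), on its centre line, 14 mm behind the block's front face. The slot is open at top and front, 24 mm wide, flaring at 45 degrees to 40 mm at the top. A bit centred 10 mm above this point, along the holder's x, is well seated.
- slot_back (a point): Foot of the slot's back wall, on the centre line of its floor, 110 mm behind the front face (x -10 mm). The inner tip of a seated bit lies 0 to 16 mm in front of it.
- keeper_plate (a point): Top middle of the brass keeper plate, 50 (x) x 36 (y) x 6 mm, on top of the block on the slot's +y side, 69 mm above the bench. It is linked to the lock bar: as the bar goes down it slides up to 32 mm towards -y, over the slot, 8 mm above a seated bit; a bit that sits high blocks it.
- mat: black rubber mat fixed on the bench beside the holder, 160 (x) x 200 (y) x 3 mm; origin at the centre of its underside. The bit's centre must lie well on the mat.
- bar_hinge (a joint): Angle of the lock bar about the hinge behind it (along the holder's y, at x +105, z 70 mm; the bar's centre is 60 mm from it): 0 up, 0.35 rad fully down at a hard stop, about 21 mm of travel. Starts at 0 to 0.05. It stays where it is left; pressing takes about 8 to 12 N at its middle.
- bar_rock (a joint): rocking of the lock bar about its centre pivot, along the holder's x: 0 when both ends are level, sprung back to level (3 N m per rad), so a push 10 mm off the middle with 9 N rocks it 0.03 rad
- bar_mid (a point): middle of the lock bar's top face. The bar is yellow with a black band near each end, 200 mm long along the holder's y, 30 mm wide, 14 mm thick; its top is about 87 mm above the bench when up and 67 mm when fully down, at x +45 mm in the holder's frame. Two hinge posts, 90 mm high, stand 60 mm behind it (y +-50 mm).
- bar_left (a point): top face of the bar near its +y end, 95 mm from the middle
- bar_right (a point): top face of the bar near its -y end, 95 mm from the middle
- collar: Bystander, loose, leave it alone: bare metal pipe collar, open ring 80 mm across, 45 mm high; origin under its middle
- oil: Bystander, loose, leave it alone: green plastic bottle with black cap, 52 mm across, 150 mm high; origin under its middle
- jar: Bystander, loose, leave it alone: glass jar with steel lid, 64 mm across, 85 mm high; origin under its middle
- can: Bystander, loose, leave it alone: copper-coloured tin with paper label, 72 mm across, 100 mm high; origin under its middle
- driver: Bystander, loose, leave it alone: screwdriver with red handle, 190 mm long, lying down; origin under its middle
- tape: Bystander, loose, leave it alone: black roll of tape, 60 mm across, 18 mm high, near the robot; origin under its middle
There are look-alikes about, which are no part of the job. Of the things shaped like the bit, the blue one is meant.

How it is judged:
By the outcome, as a careful person would: the job done as asked, in the order asked, and still so for the second after the job is handed in, with the robot touching nothing.
It also fails if it takes over 72 s, if anything falls off the work surface, if the arm or the gripper's body presses on something with over 40 N, if the wrist force passes 120 N, or if a joint passes its speed limit or range.

## Working session

There is one attempt and no reset: what is moved stays moved. The work goes in short steps, Python scripts to look and compute and a tool call to move; the robot and the scene stay as the last step left them, time stands still between calls to the robot, and variables do not carry over. Pictures are saved under pics/ and viewed, and the job is handed in when it is done.

Besides the shell and the picture viewer there is one more tool, called after "Request:" in YAML: its name, and indented under it one key for each argument. drive_tool: Moves the arm, as the interface text tells. Its arguments: {"type":"object","properties":{"motion":{"type":"array","items":{"type":"array"}},"claw":{"type":"number"},"force":{"type":"number"}},"required":["motion"]}

```bash
ls; mkdir -p pics
python3 - <<'E'
from workcell import env
import cv2,json
print(env.state())
for n in ["scene","top","wrist"]:
    p=env.camera_params(n); print(n,p)
    im=env.grab_frame(n); cv2.imwrite(f"pics/{n}0.png",im[:,:,::-1])
E
```

```text
pics
{'time_s': 0.0, 'qpos': array([-7.37382960e+01,  1.83499262e+01,  8.97074151e+01,  8.32578177e-04,
        7.20451226e+01, -1.14489482e+00]), 'qvel': array([ 0.0053272 , -0.02423071,  0.01288026,  0.01559258, -0.004637  ,
       -0.01180176]), 'effort': array([ 3.20726049e-04, -4.12461984e+01, -2.31976748e+01,  7.29474798e-02,
        4.56374965e-02, -1.41470891e-04]), 'ee_pos': array([ 171.87965097, -548.15998187,  213.1306548 ]), 'ee_rot': array([-1.79997161e+02,  1.02427660e-01, -7.25936560e+01]), 'force': array([ 0.32575639,  0.22355003, -0.26236073]), 'torque': array([ 0.0059599 ,  0.00453359, -0.01211852]), 'gripper_width': 90.78843489212825}
scene {'fov_y': 45.79435195153194, 'cx': 274.05284739929834, 'cy': 215.0967313931616, 'pose': array([[-2.19905475e-01,  5.61764959e-01, -7.97534772e-01,
         1.74858148e+03],
       [ 9.75519474e-01,  1.25103632e-01, -1.80861376e-01,
         2.75036783e+02],
       [-1.82708710e-03, -8.17783108e-01, -5.75523631e-01,
         9.61707560e+02],
       [ 0.00000000e+00,  0.00000000e+00,  0.00000000e+00,
         1.00000000e+00]])}
to
[... 166 characters left out ...]
1e+02],
       [-9.97997122e-01,  6.03012588e-02, -1.91181214e-02,
        -7.43525718e-01],
       [ 5.56491356e-03, -2.17358192e-01, -9.76076046e-01,
         1.45095773e+03],
       [ 0.00000000e+00,  0.00000000e+00,  0.00000000e+00,
         1.00000000e+00]])}
wrist {'fov_y': 71.21211056976048, 'cx': 279.85521187391896, 'cy': 212.7046853121274, 'pose': array([[ 2.99083355e-01, -9.18430215e-01, -2.58911350e-01,
         2.44969631e+02],
       [-9.54226025e-01, -2.88248895e-01, -7.97826219e-02,
        -5.24982934e+02],
       [-1.35614020e-03,  2.70921603e-01, -9.62600460e-01,
         3.84480270e+02],
       [ 0.00000000e+00,  0.00000000e+00,  0.00000000e+00,
         1.00000000e+00]])}
```

View pics/scene0.png

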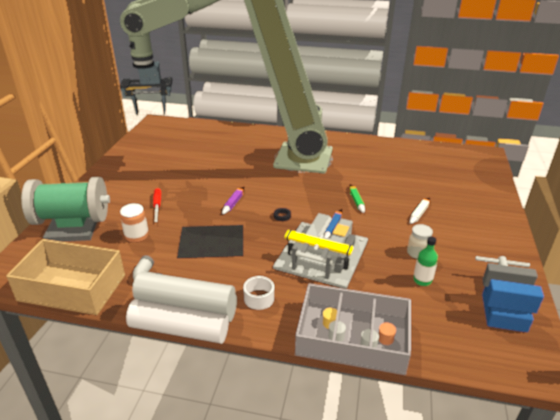

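View pics/top0.png

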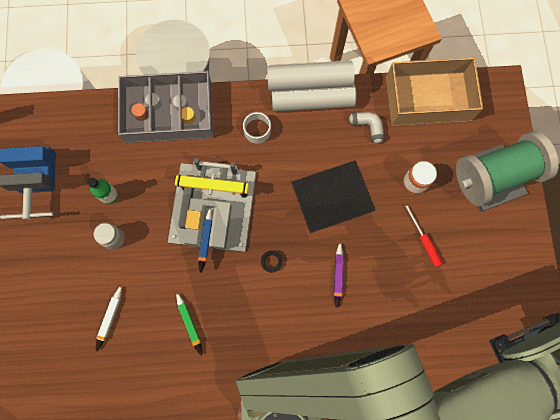

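View pics/wrist0.png

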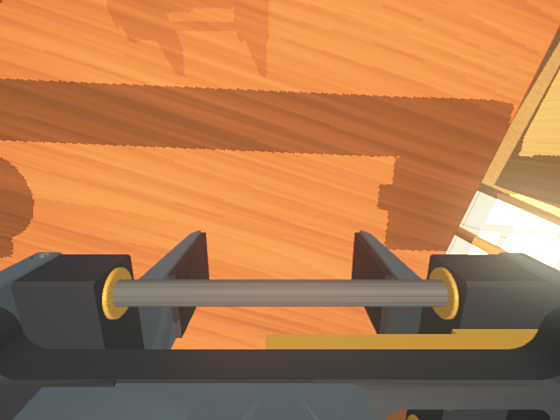

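The top view shows four look-alike bits: blue in the holder (205,240), purple (339,275), green (189,323) and white (109,318). The blue one with its dark cone out of the slot is the one meant. I'll confirm it in an enlarged crop.

```bash
cat > h.py <<'E'
import numpy as np, cv2
from workcell import env
def f(p): return 210/np.tan(np.radians(p["fov_y"]/2))
def ray(p,u,v):
    d=np.array([(u-p["cx"])/f(p),(v-p["cy"])/f(p),1.]); T=np.array(p["pose"])
    d=T[:3,:3]@d; return T[:3,3],d/np.linalg.norm(d)
def atz(p,u,v,z):
    o,d=ray(p,u,v); return o+d*(z-o[2])/d[2]
def tri(obs):
    A=np.zeros((3,3));b=np.zeros(3);R=[]
    for p,u,v in obs:
        o,d=ray(p,u,v);M=np.eye(3)-np.outer(d,d);A+=M;b+=M@o;R.append((M,o))
    x=np.linalg.solve(A,b); return x,[round(float(np.linalg.norm(M@(x-o))),1) for M,o in R]
def proj(p,X):
    T=np.array(p["pose"]);c=T[:3,:3].T@(np.array(X)-T[:3,3]);return c[0]/c[2]*f(p)+p["cx"],c[1]/c[2]*f(p)+p["cy"]
def crop(src,dst,x0,y0,w,h,s):
    im=cv2.imread(src)[y0:y0+h,x0:x0+w]; im=cv2.resize(im,None,fx=s,fy=s,interpolation=cv2.INTER_CUBIC)
    for k in range(0,w,10):
        cv2.line(im,(k*s,0),(k*s,6 if k%50 else 14),(0,255,255),1)
    for k in range(0,h,10):
        cv2.line(im,(0,k*s),(6 if k%50 else 14,k*s),(0,255,255),1)
    cv2.imwrite(dst,im)
E
python3 - <<'E'
from h import *
crop("pics/top0.png","pics/top0c.png",160,150,110,130,4)
crop("pics/top0.png","pics/top0m.png",280,150,110,100,4)
crop("pics/scene0.png","pics/scene0c.png",265,200,110,90,6)
E
```

```text
(no output)
```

View pics/top0c.png

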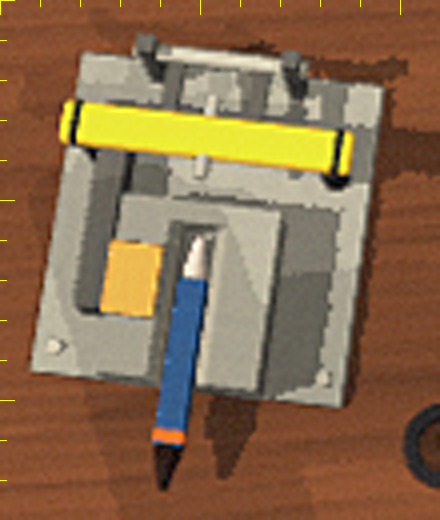

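View pics/scene0c.png

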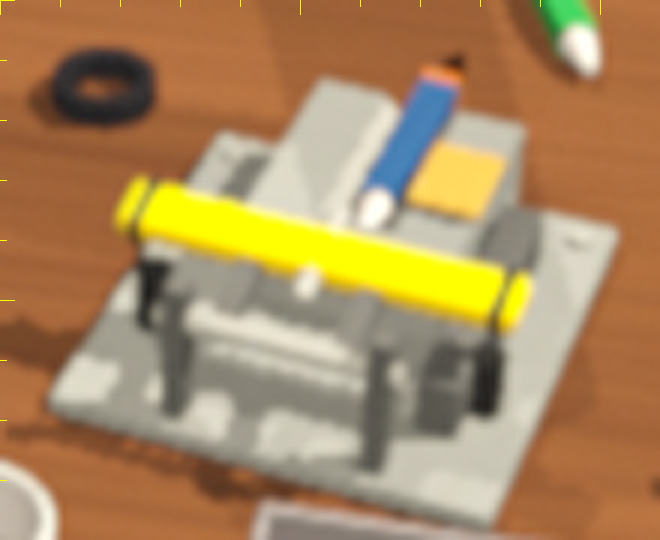

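View pics/top0m.png

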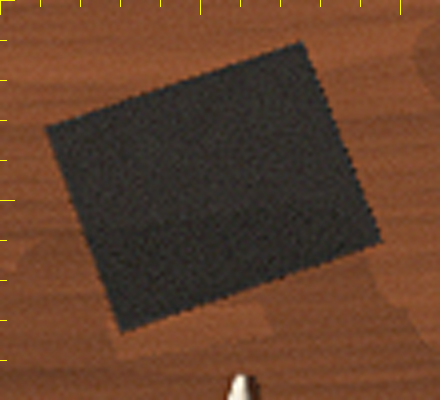

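The crops confirm it. The blue bit has its dark cone and orange band sticking out toward the robot: worn tip at top (201,272) and scene (342,210), bright tip at top (210,209) and scene (327,237). Now I'll measure.

Run:
```python
from h import *
np.set_printoptions(precision=1,suppress=True)
T=env.camera_params("top");S=env.camera_params("scene")
def C(u,v,s=4,o=(160,150)): return u/s+o[0],v/s+o[1]
def D(u,v): return u/6+265,v/6+200
print("worn",tri([(T,*C(165,488)),(S,*D(460,60))]))
print("fresh",tri([(T,*C(202,238)),(S,*D(370,222))]))
print("band mid",tri([(T,*C(170,436)),(S,*D(440,76))]))
print("bar L end(img left top)",tri([(T,*C(63,120)),(S,*D(530,300))]))
print("bar R",tri([(T,*C(352,155)),(S,*D(120,203))]))
cs=[atz(T,*C(*c),12) for c in [(82,52),(383,85),(343,405),(31,371)]]
print("base corners",cs)
print("base tri", tri([(T,*C(383,85)),(S,*D(50,405))]),tri([(T,*C(31,371)),(S,*D(618,232))]),tri([(T,*C(82,52)),(S,*D(490,525))]))
c=sum(cs)/4;print("centre",c)
ex=((cs[0]+cs[1])-(cs[2]+cs[3]))/2; ey=((cs[0]+cs[3])-(cs[1]+cs[2]))/2
print(np.linalg.norm(ex),np.linalg.norm(ey),np.degrees(np.arctan2(ex[1],ex[0])),np.degrees(np.arctan2(-ey[0],ey[1])))
m=[atz(T,*C(*q,4,(280,150)),3) for q in [(46,127),(302,42),(381,241),(122,331)]];print("mat",m,sum(m)/4)
```

```text
worn (array([396.2, 193.5,  40.5]), [1.3, 1.3])
fresh (array([565.2, 163.9,  51.6]), [3.9, 3.9])
band mid (array([430. , 186.6,  51.9]), [0.4, 0.4])
bar L end(img left top) (array([647.1, 250.3,  81.9]), [1.8, 1.8])
bar R (array([611.4,  51.3,  79.2]), [1.4, 1.4])
base corners [array([718.1, 246.4,  12. ]), array([679.9,  30.3,  12. ]), array([449.5,  70.5,  12. ]), array([487. , 287.1,  12. ])]
base tri (array([681.9,  30.5,   5.3]), [0.1, 0.1]) (array([487.6, 288.8,   7.6]), [0.8, 0.8]) (array([720.1, 247.4,   6.1]), [0.1, 0.1])
centre [583.6 158.6  12. ]
234.32754767597513 219.62290856731127 -9.946268156885676 -9.923444711696959
mat [array([644.7, -71.1,   3. ]), array([ 697.4, -262.2,    3. ]), array([ 545.6, -304.5,    3. ]), array([ 492. , -114.5,    3. ])] [ 594.9 -188.1    3. ]
```

Request:
drive_tool:
  motion:
    - [[0.0128,0.0368,0],[0,0,-0.024]]
    - [[0.0128,0.0368,0],[0,0,-0.024]]
    - [[0.0128,0.0368,0],[0,0,-0.024]]
    - [[0.0128,0.0368,0],[0,0,-0.024]]
    - [[0.0128,0.0368,0],[0,0,-0.024]]
    - [[0.0128,0.0368,0],[0,0,-0.024]]
    - [[0.0128,0.0368,0],[0,0,-0.024]]
    - [[0.0128,0.0368,0],[0,0,-0.024]]
    - [[0.0128,0.0368,0],[0,0,-0.024]]
    - [[0.0128,0.0368,0],[0,0,-0.024]]

```text
time_s: 0.98
ee_pos: [299.9, -178.8, 214.0]
ee_rot: [-180.0, -0.0, -86.5]
force: [1.1, -0.1, -0.9]
gripper_width: 91.3
```

Request:
drive_tool:
  motion:
    - [[0.0128,0.0368,0],[0,0,-0.024]]
    - [[0.0128,0.0368,0],[0,0,-0.024]]
    - [[0.0128,0.0368,0],[0,0,-0.024]]
    - [[0.0128,0.0368,0],[0,0,-0.024]]
    - [[0.0128,0.0368,0],[0,0,-0.024]]
    - [[0.0128,0.0368,0],[0,0,-0.024]]
    - [[0.0128,0.0368,0],[0,0,-0.024]]
    - [[0.0128,0.0368,0],[0,0,-0.024]]
    - [[0.0128,0.0368,0],[0,0,-0.024]]
    - [[0.0128,0.0368,0],[0,0,-0.024]]

```text
time_s: 1.82
ee_pos: [428.0, 189.4, 213.8]
ee_rot: [180.0, -0.0, -100.1]
force: [0.4, -1.4, 0.9]
gripper_width: 91.6
```

Run:
```python
from h import *
import pickle
p=env.camera_params("wrist"); im=env.grab_frame("wrist"); cv2.imwrite("pics/w1.png",im[:,:,::-1]); pickle.dump(p,open("w1.pkl","wb"))
print(p["pose"], env.state()["ee_pos"])
```

```text
[[-1.75725199e-01 -9.47592136e-01 -2.66814164e-01  5.03315267e+02]
 [-9.84439036e-01  1.69330291e-01  4.69791141e-02  1.76642083e+02]
 [ 6.62681104e-04  2.70917693e-01 -9.62602288e-01  3.85081376e+02]
 [ 0.00000000e+00  0.00000000e+00  0.00000000e+00  1.00000000e+00]] [431.11906776 195.56130878 213.79163539]
```

View pics/w1.png

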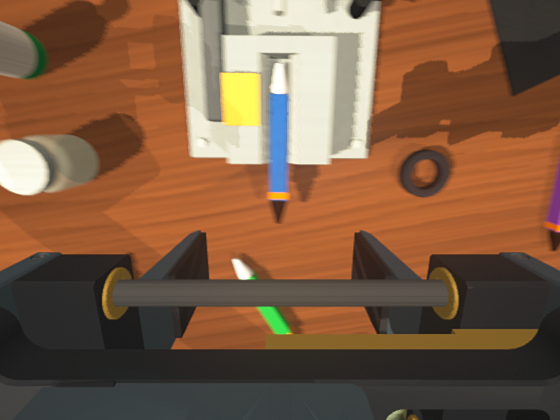

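Run:
```python
from h import *
import pickle
env.grab_frame("wrist")
print(env.state()["ee_pos"])
p=env.camera_params("wrist"); im=env.grab_frame("wrist"); cv2.imwrite("pics/w2.png",im[:,:,::-1]); pickle.dump(p,open("w2.pkl","wb"))
print(env.state()["ee_pos"],env.state()["ee_rot"])
crop("pics/w2.png","pics/w2c.png",180,0,200,230,3)
```

```text
[429.58977985 191.8515161  213.51854586]
[428.27345051 189.29463633 213.33600554] [ 1.79948981e+02 -3.54093846e-02 -9.98599021e+01]
```

View pics/w2c.png

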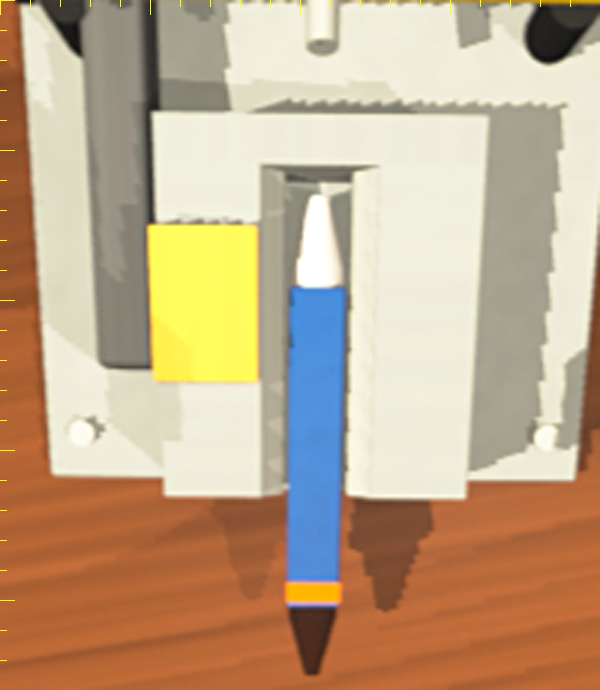

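Run:
```python
from h import *
import pickle
np.set_printoptions(precision=1,suppress=True)
T=env.camera_params("top");S=env.camera_params("scene");W=pickle.load(open("w2.pkl","rb"))
def w(u,v): return u/3+180,v/3
def C(u,v): return u/4+160,v/4+150
def D(u,v): return u/6+265,v/6+200
a=np.radians(-9.93);ex=np.array([np.cos(a),np.sin(a)]);ey=np.array([-ex[1],ex[0]])
def H(P,o=np.array([584.1,158.6])): d=P[:2]-o; return np.array([d@ex,d@ey])
wt=atz(W,*w(312,674),44);ft=atz(W,*w(318,196),44)
print("worn",wt,H(wt),"fresh",ft,H(ft),np.linalg.norm(wt-ft),np.degrees(np.arctan2(*(ft-wt)[1::-1])))
print("tri3 worn",tri([(W,*w(312,674)),(S,*D(460,60)),(T,*C(165,488))]))
print("tri3 fresh",tri([(W,*w(318,196)),(S,*D(370,222)),(T,*C(202,238))]))
print("tri band",tri([(W,*w(313,593)),(S,*D(440,76)),(T,*C(170,436))]))
for n,u,v,z in [("front L",164,496,60),("front R",467,497,60),("back L",152,111,60),("back R",489,115,60),("plateFL",52,475,12),("plateFR",574,480,12),("slot fl top",261,496,60),("slot fr top",369,497,60),("flr backL",288,181,34),("flr backR",352,181,34),("flr frontL",290,490,44),("keeper FL",153,382,69),("keeper FR",259,381,69)]:
    P=atz(W,*w(u,v),z);print(n,P,H(P))
```

```text
worn [394.8 193.7  44. ] [-192.5    1.9] fresh [569.1 162.   44. ] [-15.4   0.8] 177.10478404399547 -10.289410856194431
tri3 worn (array([395.2, 193.6,  40.6]), [1.4, 1.2, 1.8])
tri3 fresh (array([566.3, 163.4,  52.4]), [1.6, 4.5, 3.6])
tri band (array([429.9, 186.9,  51.8]), [0.6, 0.1, 0.6])
front L [476.9 235.   60. ] [-118.8   56.8]
front R [457.6 125.6  60. ] [-118.9  -54.4]
back L [600.4 212.3  60. ] [ 6.8 55.7]
back R [580.4 103.5  60. ] [  5.8 -54.9]
plateFL [489.3 287.7  12. ] [-115.6  110.8]
plateFR [450.   72.7  12. ] [-117.3 -107.8]
slot fl top [470.8 200.   60. ] [-118.7   21.2]
slot fr top [463.7 161.   60. ] [-119.   -18.4]
flr backL [577.7 171.4  34. ] [-8.5 11.5]
flr backR [573.7 148.6  34. ] [ -8.5 -11.6]
flr frontL [469.5 189.6  44. ] [-118.2   10.8]
keeper FL [516.5 229.   69. ] [-78.7  57.7]
keeper FR [510.6 192.9  69. ] [-78.3  21.1]
```

Request:
drive_tool:
  motion:
    - [[0.0033,-0.0005,-0.01],[0,0,0]]
    - [[0.0033,-0.0005,-0.015],[0,0,0]]
    - [[0.0033,-0.0005,-0.015],[0,0,0]]
    - [[0.0033,-0.0005,-0.015],[0,0,0]]
    - [[0.003,-0.0003,-0.015],[0,0,0]]
    - [[0,0,-0.015],[0,0,0]]
    - [[0,0,-0.015],[0,0,0]]
    - [[0,0,-0.01],[0,0,0]]
    - [[0,0,0],[0,0,0]]
    - [[0,0,0],[0,0,0]]

```text
time_s: 2.8
ee_pos: [443.5, 183.5, 103.4]
ee_rot: [179.9, -0.1, -100.2]
force: [0.5, 0.7, 0.6]
gripper_width: 91.3
```

Run:
```python
from h import *
s=env.state();print(s["ee_pos"],s["ee_rot"])
for n in ["wrist","scene"]:
    p=env.camera_params(n); im=env.grab_frame(n); cv2.imwrite(f"pics/{n}3.png",im[:,:,::-1])
```

```text
[443.53994461 183.45271335 103.42653887] [ 1.79913192e+02 -7.15115141e-02 -1.00198051e+02]
```

View pics/wrist3.png

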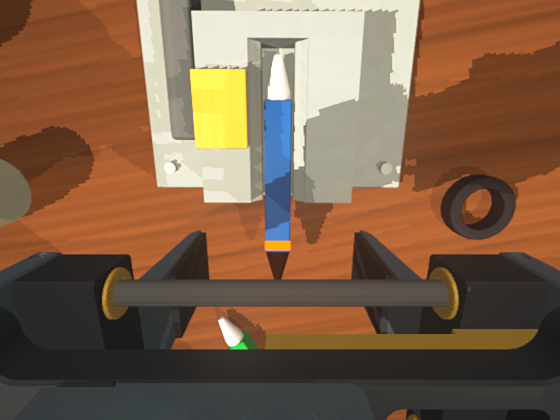

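Request:
drive_tool:
  motion:
    - [[0.0008,0.0012,-0.005],[0,0,0]]
    - [[0,0,-0.01],[0,0,0]]
    - [[0,0,-0.01],[0,0,0]]
    - [[0,0,-0.01],[0,0,0]]
    - [[0,0,-0.01],[0,0,0]]
    - [[0,0,-0.01],[0,0,0]]
    - [[0,0,-0.008],[0,0,0]]
    - [[0,0,-0.003],[0,0,0]]
    - [[0,0,0],[0,0,0]]
    - [[0,0,0],[0,0,0]]

```text
time_s: 3.73
ee_pos: [445.3, 186.3, 38.2]
ee_rot: [-180.0, 0.0, -100.1]
force: [-0.0, -0.2, 0.3]
gripper_width: 91.5
```

Request:
drive_tool:
  motion:
    - [[0,0,0],[0,0,0]]
    - [[0,0,0],[0,0,0]]
    - [[0,0,0],[0,0,0]]
    - [[0,0,0],[0,0,0]]
    - [[0,0,0],[0,0,0]]
    - [[0,0,0],[0,0,0]]
    - [[0,0,0],[0,0,0]]
    - [[0,0,0],[0,0,0]]
    - [[0,0,0],[0,0,0]]
    - [[0,0,0],[0,0,0]]
  claw: 0.12
  force: 35

```text
time_s: 4.57
ee_pos: [445.0, 186.2, 38.0]
ee_rot: [180.0, -0.0, -100.1]
force: [-0.2, 0.4, 0.0]
gripper_width: 27.2
```

Request:
drive_tool:
  motion:
    - [[0,0,0],[0,0,0]]
    - [[0,0,0],[0,0,0]]
    - [[0,0,0],[0,0,0]]
    - [[0,0,0],[0,0,0]]
    - [[0,0,0],[0,0,0]]
    - [[0,0,0],[0,0,0]]
    - [[0,0,0],[0,0,0]]
    - [[0,0,0],[0,0,0]]
    - [[0,0,0],[0,0,0]]
    - [[0,0,0],[0,0,0]]
  claw: 0
  force: 35

```text
time_s: 5.4
ee_pos: [444.9, 186.1, 37.9]
ee_rot: [180.0, -0.0, -100.1]
force: [0.2, -0.2, 0.8]
gripper_width: 19.7
```

Run:
```python
from h import *
s=env.state();print(s["ee_pos"],s["ee_rot"])
for n in ["wrist"]:
    p=env.camera_params(n); im=env.grab_frame(n); cv2.imwrite(f"pics/{n}4.png",im[:,:,::-1])
```

```text
[444.90624083 186.12813565  37.92612026] [ 1.79986929e+02 -1.82016044e-02 -1.00094184e+02]
```

View pics/wrist4.png

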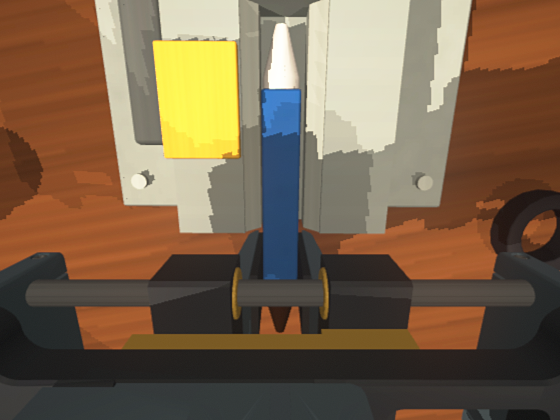

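Request:
drive_tool:
  motion:
    - [[0,0,0.004],[0,0,0]]
    - [[0,0,0.008],[0,0,0]]
    - [[0,0,0.012],[0,0,0]]
    - [[0,0,0.015],[0,0,0]]
    - [[0,0,0.015],[0,0,0]]
    - [[0,0,0.015],[0,0,0]]
    - [[0,0,0.015],[0,0,0]]
    - [[0,0,0.015],[0,0,0]]
    - [[0,0,0.01],[0,0,0]]
    - [[0,0,0.003],[0,0,0]]

```text
time_s: 6.28
ee_pos: [446.1, 186.7, 152.1]
ee_rot: [-179.8, 0.1, -100.1]
force: [0.2, -0.1, -0.9]
gripper_width: 19.7
```

Run:
```python
from h import *
s=env.state();print(s["ee_pos"],s["gripper_width"])
n="wrist"
p=env.camera_params(n); im=env.grab_frame(n); cv2.imwrite(f"pics/{n}5.png",im[:,:,::-1])
```

```text
[446.05091796 186.71997259 152.06265235] 19.725040113482873
```

View pics/wrist5.png

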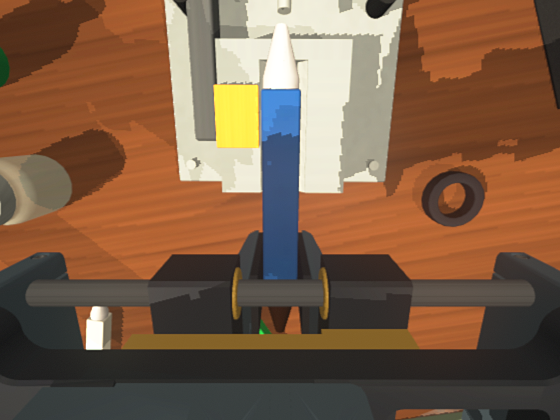

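Request:
drive_tool:
  motion:
    - [[0.0071,-0.0206,0],[0,0,0.0785]]
    - [[0.0071,-0.0206,0],[0,0,0.0785]]
    - [[0.0071,-0.0206,0],[0,0,0.0785]]
    - [[0.0071,-0.0206,0],[0,0,0.0785]]
    - [[0.0071,-0.0206,0],[0,0,0.0785]]
    - [[0.0071,-0.0206,0],[0,0,0.0785]]
    - [[0.0071,-0.0206,0],[0,0,0.0785]]
    - [[0.0071,-0.0206,0],[0,0,0.0785]]
    - [[0.0071,-0.0206,0],[0,0,0.0785]]
    - [[0.0071,-0.0206,0],[0,0,0.0785]]

```text
time_s: 7.17
ee_pos: [515.6, -20.8, 148.9]
ee_rot: [179.9, 0.1, -54.9]
force: [1.3, -0.9, -2.5]
gripper_width: 19.8
```

Request:
drive_tool:
  motion:
    - [[0.0071,-0.0206,0],[0,0,0.0785]]
    - [[0.0071,-0.0206,0],[0,0,0.0785]]
    - [[0.0071,-0.0206,0],[0,0,0.0785]]
    - [[0.0071,-0.0206,0],[0,0,0.0785]]
    - [[0.0071,-0.0206,0],[0,0,0.0785]]
    - [[0.0071,-0.0206,0],[0,0,0.0785]]
    - [[0.0071,-0.0206,0],[0,0,0.0785]]
    - [[0.0071,-0.0206,0],[0,0,0.0785]]
    - [[0.0071,-0.0206,0],[0,0,0.0785]]
    - [[0.0071,-0.0206,0],[0,0,0.0785]]

```text
time_s: 8.0
ee_pos: [586.7, -226.7, 148.6]
ee_rot: [-180.0, 0.1, -9.9]
force: [1.0, 0.3, -1.4]
gripper_width: 19.8
```

Request:
drive_tool:
  motion:
    - [[0,0,0],[0,0,0]]
    - [[0,0,-0.01],[0,0,0]]
    - [[0,0,-0.015],[0,0,0]]
    - [[0,0,-0.015],[0,0,0]]
    - [[0,0,-0.015],[0,0,0]]
    - [[0,0,-0.015],[0,0,0]]
    - [[0,0,-0.015],[0,0,0]]
    - [[0,0,-0.01],[0,0,0]]
    - [[0,0,-0.005],[0,0,0]]
    - [[0,0,0],[0,0,0]]

```text
time_s: 8.83
ee_pos: [585.8, -224.7, 48.2]
ee_rot: [-180.0, 0.2, -10.1]
force: [0.2, 0.1, -2.2]
gripper_width: 20.0
```

Run:
```python
from h import *
s=env.state();print(s["ee_pos"],s["gripper_width"])
for n in ["wrist","top"]:
    im=env.grab_frame(n); cv2.imwrite(f"pics/{n}6.png",im[:,:,::-1])
```

```text
[ 585.84168682 -224.72743156   48.22747102] 20.01518119593579
```

View pics/wrist6.png

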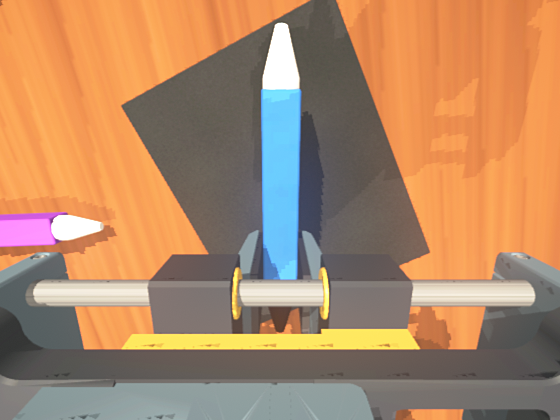

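View pics/top6.png

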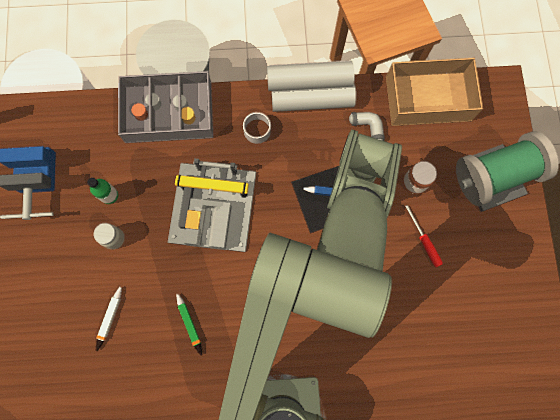

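Request:
drive_tool:
  motion:
    - [[0,0,-0.006],[0,0,0]]
    - [[0,0,-0.008],[0,0,0]]
    - [[0,0,-0.008],[0,0,0]]
    - [[0,0,-0.007],[0,0,0]]
    - [[0,0,-0.005],[0,0,0]]
    - [[0,0,-0.003],[0,0,0]]
    - [[0,0,-0.002],[0,0,0]]
    - [[0,0,-0.001],[0,0,0]]
    - [[0,0,0],[0,0,0]]
    - [[0,0,0],[0,0,0]]

```text
time_s: 9.77
ee_pos: [587.2, -225.9, 10.2]
ee_rot: [180.0, -0.0, -10.1]
force: [-0.1, 1.2, -2.1]
gripper_width: 19.7
```

Request:
drive_tool:
  motion:
    - [[0,0,-0.001],[0,0,0]]
    - [[0,0,-0.001],[0,0,0]]
    - [[0,0,-0.0005],[0,0,0]]
    - [[0,0,-0.0005],[0,0,0]]
    - [[0,0,0],[0,0,0]]
    - [[0,0,0],[0,0,0]]
    - [[0,0,0],[0,0,0]]
    - [[0,0,0],[0,0,0]]
    - [[0,0,0],[0,0,0]]
    - [[0,0,0],[0,0,0]]

```text
time_s: 10.6
ee_pos: [587.0, -225.8, 7.0]
ee_rot: [180.0, -0.0, -10.1]
force: [0.2, 0.0, -1.2]
gripper_width: 20.0
```

Request:
drive_tool:
  motion:
    - [[0,0,-0.0007],[0,0,0]]
    - [[0,0,0],[0,0,0]]
    - [[0,0,0],[0,0,0]]
    - [[0,0,0],[0,0,0]]
    - [[0,0,0],[0,0,0]]
    - [[0,0,0],[0,0,0]]
    - [[0,0,0],[0,0,0]]
    - [[0,0,0],[0,0,0]]
    - [[0,0,0],[0,0,0]]
    - [[0,0,0],[0,0,0]]

```text
time_s: 11.43
ee_pos: [587.1, -225.8, 7.0]
ee_rot: [180.0, -0.0, -10.1]
force: [-2.5, 1.3, 5.8]
gripper_width: 19.6
```

Request:
drive_tool:
  motion:
    - [[0,0,0],[0,0,0]]
    - [[0,0,0],[0,0,0]]
    - [[0,0,0],[0,0,0]]
    - [[0,0,0],[0,0,0]]
    - [[0,0,0],[0,0,0]]
    - [[0,0,0],[0,0,0]]
    - [[0,0,0],[0,0,0]]
    - [[0,0,0.001],[0,0,0]]
    - [[0,0,0.003],[0,0,0]]
    - [[0,0,0.005],[0,0,0]]
  claw: 0.7

```text
time_s: 12.27
ee_pos: [586.7, -225.7, 15.2]
ee_rot: [-180.0, 0.1, -10.1]
force: [0.4, -0.2, -0.1]
gripper_width: 64.0
```

Request:
drive_tool:
  motion:
    - [[0,0,0.01],[0,0,0]]
    - [[0,0,0.012],[0,0,0]]
    - [[0,0,0.012],[0,0,0]]
    - [[0,0,0.012],[0,0,0]]
    - [[0,0,0.012],[0,0,0]]
    - [[0,0,0.012],[0,0,0]]
    - [[0,0,0.01],[0,0,0]]
    - [[0,0,0],[0,0,0]]
    - [[0,0,0],[0,0,0]]
    - [[0,0,0],[0,0,0]]

```text
time_s: 13.1
ee_pos: [586.6, -225.6, 95.0]
ee_rot: [-180.0, 0.0, -10.1]
force: [-0.4, 0.6, 0.1]
gripper_width: 63.9
```

Run:
```python
from h import *
import pickle
s=env.state();print(s["ee_pos"],s["ee_rot"],s["gripper_width"])
n="wrist"
p=env.camera_params(n);im=env.grab_frame(n); cv2.imwrite(f"pics/{n}7.png",im[:,:,::-1]);pickle.dump(p,open("w7.pkl","wb"))
```

```text
[ 586.62679111 -225.60903772   94.99467927] [-1.79991113e+02  3.92267168e-02 -1.01402798e+01] 63.908835442748334
```

View pics/wrist7.png

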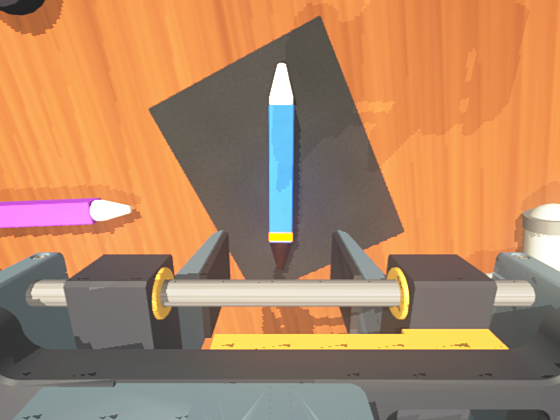

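The bit lies on the mat: fresh tip at (281,64), worn tip near (280,274). Next I'll work out the regrasp.

Run:
```python
from h import *
import pickle
np.set_printoptions(precision=1,suppress=True)
W=pickle.load(open("w7.pkl","rb"))
a=atz(W,281,64,13);b=atz(W,280.5,276,13);print(a,b,np.linalg.norm(a-b),np.degrees(np.arctan2((a-b)[1],(a-b)[0])))
s=atz(W,281,104,23);o=atz(W,280.5,237,23);print("shank ends",s,o)
for q in [(318,16),(150,108),(403,231)]: print("mat",atz(W,*q,3))
```

```text
[ 609.7 -100.6   13. ] [ 577.  -281.8   13. ] 184.10166582967614 79.76713109504627
shank ends [ 604.4 -130.5   23. ] [ 584.6 -239.1   23. ]
mat [644.7 -70.1   3. ]
mat [ 494.9 -112.5    3. ]
mat [ 698.8 -261.     3. ]
```

Request:
drive_tool:
  motion:
    - [[0.0028,0.015,0],[0,0,0]]
    - [[0.0028,0.015,0],[0,0,0]]
    - [[0.0028,0.015,-0.005],[0,0,0]]
    - [[0.0028,0.015,-0.01],[0,0,0]]
    - [[0.0028,0.015,-0.01],[0,0,0]]
    - [[0,0,-0.01],[0,0,0]]
    - [[0,0,-0.01],[0,0,0]]
    - [[0,0,-0.005],[0,0,0]]
    - [[0,0,0],[0,0,0]]
    - [[0,0,0],[0,0,0]]

```text
time_s: 13.98
ee_pos: [600.8, -151.4, 44.7]
ee_rot: [180.0, 0.0, -10.2]
force: [-0.7, 0.7, 0.9]
gripper_width: 64.1
```

Run:
```python
from h import *
s=env.state();print(s["ee_pos"],s["ee_rot"],s["gripper_width"])
n="wrist"
p=env.camera_params(n);im=env.grab_frame(n); cv2.imwrite(f"pics/{n}8.png",im[:,:,::-1])
```

```text
[ 600.78647626 -151.35897944   44.73096191] [ 1.79996438e+02  4.13698042e-02 -1.01885482e+01] 64.06540879966533
```

View pics/wrist8.png

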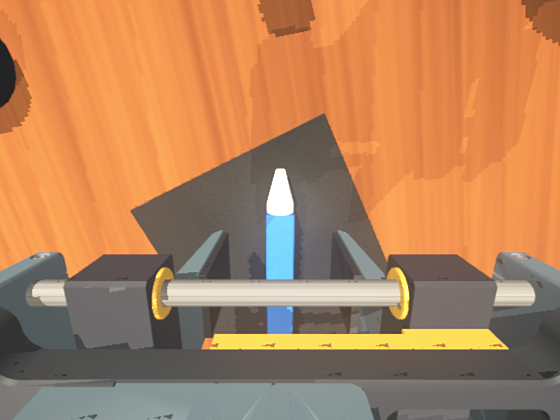

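The bit is centred between the fingers, with the fresh cone at (280,190). I'll lower to 7 mm and grip.

Request:
drive_tool:
  motion:
    - [[0,0,-0.005],[0,0,0]]
    - [[0,0,-0.008],[0,0,0]]
    - [[0,0,-0.008],[0,0,0]]
    - [[0,0,-0.007],[0,0,0]]
    - [[0,0,-0.005],[0,0,0]]
    - [[0,0,-0.003],[0,0,0]]
    - [[0,0,-0.0015],[0,0,0]]
    - [[0,0,0],[0,0,0]]
    - [[0,0,0],[0,0,0]]
    - [[0,0,0],[0,0,0]]

```text
time_s: 14.87
ee_pos: [601.3, -150.8, 8.1]
ee_rot: [180.0, -0.1, -10.1]
force: [-0.3, -0.1, -0.6]
gripper_width: 63.9
```

Request:
drive_tool:
  motion:
    - [[0,0,0],[0,0,0]]
    - [[0,0,0],[0,0,0]]
    - [[0,0,0],[0,0,0]]
    - [[0,0,0],[0,0,0]]
    - [[0,0,0],[0,0,0]]
    - [[0,0,0],[0,0,0]]
    - [[0,0,0],[0,0,0]]
    - [[0,0,0],[0,0,0]]
    - [[0,0,0],[0,0,0]]
    - [[0,0,0],[0,0,0]]
  claw: 0
  force: 35

```text
time_s: 15.7
ee_pos: [601.0, -150.8, 7.8]
ee_rot: [-180.0, -0.0, -10.1]
force: [0.2, -0.7, 0.3]
gripper_width: 19.7
```

Request:
drive_tool:
  motion:
    - [[0,0,0],[0,0,0]]
    - [[0,0,0],[0,0,0]]
    - [[0,0,0],[0,0,0]]
    - [[0,0,0],[0,0,0]]
    - [[0,0,0],[0,0,0]]
    - [[0,0,0],[0,0,0]]
    - [[0,0,0],[0,0,0]]
    - [[0,0,0],[0,0,0]]
    - [[0,0,0],[0,0,0]]
    - [[0,0,0],[0,0,0]]

```text
time_s: 16.53
ee_pos: [601.0, -150.8, 7.8]
ee_rot: [-180.0, -0.0, -10.1]
force: [-1.3, -0.2, 0.6]
gripper_width: 20.0
```

Request:
drive_tool:
  motion:
    - [[0,0,0.004],[0,0,0]]
    - [[0,0,0.01],[0,0,0]]
    - [[0,0,0.016],[0,0,0]]
    - [[0,0,0.02],[0,0,0]]
    - [[0,0,0.02],[0,0,0]]
    - [[0,0,0.02],[0,0,0]]
    - [[0,0,0.02],[0,0,0]]
    - [[0,0,0.02],[0,0,0]]
    - [[0,0,0.012],[0,0,0]]
    - [[0,0,0.004],[0,0,0]]

```text
time_s: 17.37
ee_pos: [602.3, -151.1, 157.1]
ee_rot: [180.0, -0.3, -10.1]
force: [0.5, -0.7, -2.0]
gripper_width: 19.8
```

Request:
drive_tool:
  motion:
    - [[-0.0078,0.0168,0],[0,0,0.0786]]
    - [[-0.0078,0.0168,0],[0,0,0.0786]]
    - [[-0.0078,0.0168,0],[0,0,0.0786]]
    - [[-0.0078,0.0168,0],[0,0,0.0786]]
    - [[-0.0078,0.0168,0],[0,0,0.0786]]
    - [[-0.0078,0.0168,0],[0,0,0.0786]]
    - [[-0.0078,0.0168,0],[0,0,0.0786]]
    - [[-0.0078,0.0168,0],[0,0,0.0786]]
    - [[-0.0078,0.0168,0],[0,0,0.0786]]
    - [[-0.0078,0.0168,0],[0,0,0.0786]]

```text
time_s: 18.2
ee_pos: [522.0, 18.0, 153.4]
ee_rot: [-180.0, 0.0, 35.1]
force: [-0.0, 0.7, -3.2]
gripper_width: 19.6
```

Request:
drive_tool:
  motion:
    - [[-0.0078,0.0168,0],[0,0,0.0786]]
    - [[-0.0078,0.0168,0],[0,0,0.0786]]
    - [[-0.0078,0.0168,0],[0,0,0.0786]]
    - [[-0.0078,0.0168,0],[0,0,0.0786]]
    - [[-0.0078,0.0168,0],[0,0,0.0786]]
    - [[-0.0078,0.0168,0],[0,0,0.0786]]
    - [[-0.0078,0.0168,0],[0,0,0.0786]]
    - [[-0.0078,0.0168,0],[0,0,0.0786]]
    - [[-0.0078,0.0168,0],[0,0,0.0786]]
    - [[-0.0078,0.0168,0],[0,0,0.0786]]

```text
time_s: 19.03
ee_pos: [444.0, 185.8, 153.5]
ee_rot: [-179.9, 0.0, 80.1]
force: [-0.7, -0.3, -2.2]
gripper_width: 20.0
```

Request:
drive_tool:
  motion:
    - [[0,0,0],[0,0,0]]
    - [[0,0,0],[0,0,0]]
    - [[0,0,-0.01],[0,0,0]]
    - [[0,0,-0.01],[0,0,0]]
    - [[0,0,-0.01],[0,0,0]]
    - [[0,0,-0.01],[0,0,0]]
    - [[0,0,-0.01],[0,0,0]]
    - [[0,0,0],[0,0,0]]
    - [[0,0,0],[0,0,0]]
    - [[0,0,0],[0,0,0]]

```text
time_s: 19.87
ee_pos: [445.3, 184.8, 103.6]
ee_rot: [-180.0, 0.0, 79.9]
force: [0.4, -0.6, -2.2]
gripper_width: 19.8
```

Run:
```python
from h import *
s=env.state();print(s["ee_pos"],s["ee_rot"],s["gripper_width"])
for n in ["wrist","scene","top"]:
    im=env.grab_frame(n); cv2.imwrite(f"pics/{n}9.png",im[:,:,::-1])
crop("pics/scene9.png","pics/scene9c.png",255,150,130,120,5)
crop("pics/top9.png","pics/top9c.png",160,150,110,130,4)
```

```text
[445.29200943 184.82677207 103.64812131] [-1.79995391e+02  1.53488671e-03  7.98714256e+01] 19.823880709001116
```

View pics/wrist9.png

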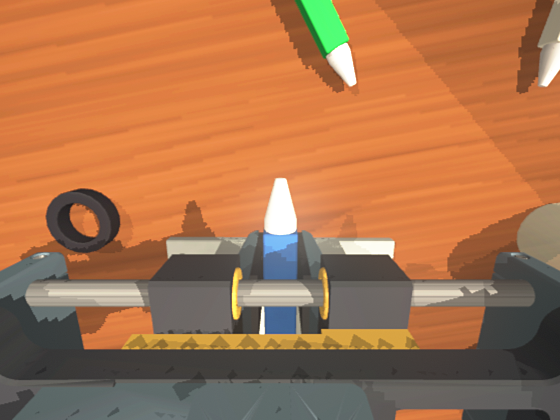

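View pics/scene9c.png

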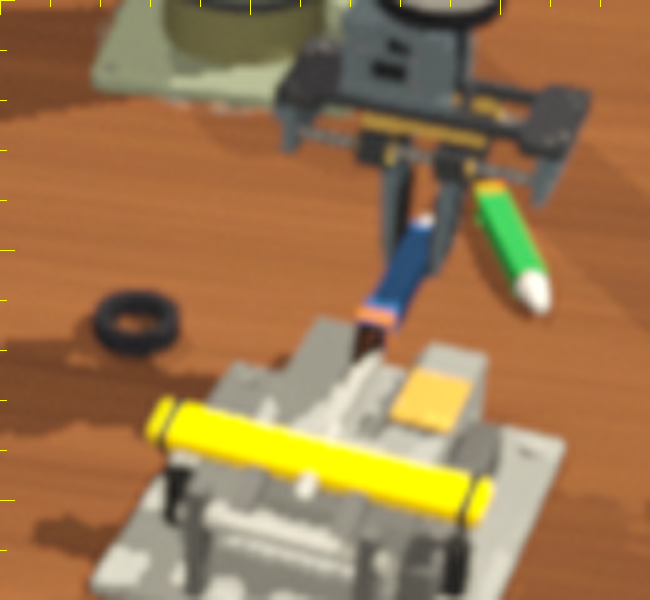

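View pics/top9c.png

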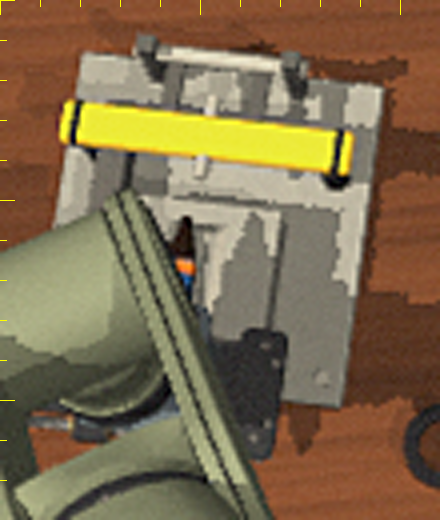

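Run:
```python
from h import *
np.set_printoptions(precision=1,suppress=True)
T=env.camera_params("top");S=env.camera_params("scene")
P=atz(T,185/4+160,218/4+150,108.8);a=np.radians(-9.93);ex=np.array([np.cos(a),np.sin(a)]);ey=np.array([-ex[1],ex[0]])
d=P[:2]-np.array([585.4,159.3]);print(P,d@ex,d@ey)
print(tri([(T,185/4+160,218/4+150),(S,255+365/5,150+360/5)]))
```

```text
[566.9 164.2 108.8] -19.07903668490119 1.6073495344483277
(array([566.7, 166.4, 108.4]), [2.2, 2.2])
```

Request:
drive_tool:
  motion:
    - [[0.001,-0.0001,-0.005],[0,0,0]]
    - [[0.001,-0.0002,-0.008],[0,0,0]]
    - [[0,0,-0.008],[0,0,0]]
    - [[0,0,-0.008],[0,0,0]]
    - [[0,0,-0.006],[0,0,0]]
    - [[0,0,-0.006],[0,0,0]]
    - [[0,0,-0.005],[0,0,0]]
    - [[0,0,-0.005],[0,0,0]]
    - [[0,0,-0.003],[0,0,0]]
    - [[0,0,0],[0,0,0]]

```text
time_s: 20.85
ee_pos: [446.6, 184.8, 49.1]
ee_rot: [-179.9, 0.0, 79.9]
force: [-0.1, -0.3, -1.7]
gripper_width: 19.9
```

Run:
```python
from h import *
s=env.state();print(s["ee_pos"],s["force"],s["torque"])
for n in ["wrist","scene"]:
    im=env.grab_frame(n); cv2.imwrite(f"pics/{n}10.png",im[:,:,::-1])
crop("pics/scene10.png","pics/scene10c.png",255,170,130,120,5)
```

```text
[446.62000772 184.75618202  49.10233396] [-0.08881846 -0.28402299 -1.70164774] [ 0.08350164 -0.06671665  0.03905523]
```

View pics/wrist10.png

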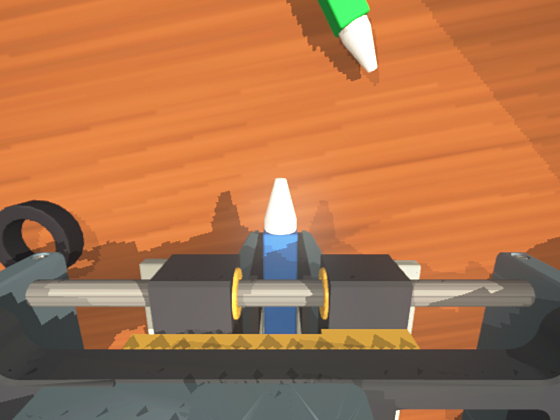

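View pics/scene10c.png

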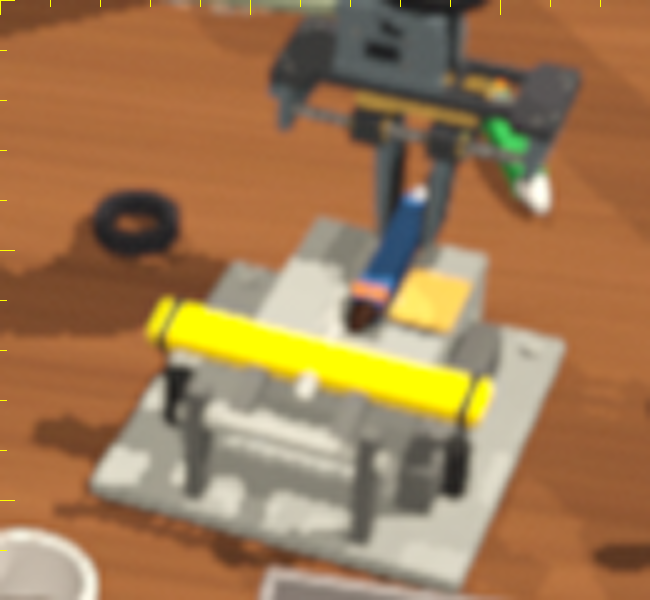

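Centred, no contact yet. Bit bottom is at about 44 mm, so I'll lower the remaining 10 mm slowly.

Request:
drive_tool:
  motion:
    - [[0,0,-0.002],[0,0,0]]
    - [[0,0,-0.002],[0,0,0]]
    - [[0,0,-0.002],[0,0,0]]
    - [[0,0,-0.001],[0,0,0]]
    - [[0,0,-0.001],[0,0,0]]
    - [[0,0,-0.001],[0,0,0]]
    - [[0,0,-0.0005],[0,0,0]]
    - [[0,0,0],[0,0,0]]
    - [[0,0,0],[0,0,0]]
    - [[0,0,0],[0,0,0]]

```text
time_s: 21.78
ee_pos: [447.1, 184.9, 40.3]
ee_rot: [180.0, -0.0, 79.9]
force: [0.3, 0.4, -1.7]
gripper_width: 20.1
```

Request:
drive_tool:
  motion:
    - [[0,0,-0.001],[0,0,0]]
    - [[0,0,-0.0005],[0,0,0]]
    - [[0,0,-0.0005],[0,0,0]]
    - [[0,0,0],[0,0,0]]
    - [[0,0,0],[0,0,0]]
    - [[0,0,0],[0,0,0]]
    - [[0,0,0],[0,0,0]]
    - [[0,0,0],[0,0,0]]
    - [[0,0,0],[0,0,0]]
    - [[0,0,0],[0,0,0]]

```text
time_s: 22.62
ee_pos: [447.0, 185.0, 38.7]
ee_rot: [180.0, -0.0, 79.9]
force: [-1.2, -1.0, 5.7]
gripper_width: 19.8
```

Floor contact at 38.7 mm, against 38.8 predicted. Releasing.

Request:
drive_tool:
  motion:
    - [[0,0,0],[0,0,0]]
    - [[0,0,0],[0,0,0]]
    - [[0,0,0],[0,0,0]]
    - [[0,0,0],[0,0,0]]
    - [[0,0,0],[0,0,0]]
    - [[0,0,0],[0,0,0]]
    - [[0,0,0],[0,0,0]]
    - [[0,0,0],[0,0,0]]
    - [[0,0,0.002],[0,0,0]]
    - [[0,0,0.005],[0,0,0]]
  claw: 0.6

```text
time_s: 23.45
ee_pos: [446.5, 184.7, 45.0]
ee_rot: [-179.9, 0.0, 79.9]
force: [0.4, 1.0, 0.4]
gripper_width: 54.5
```

Request:
drive_tool:
  motion:
    - [[0,0,0.01],[0,0,0]]
    - [[0,0,0.015],[0,0,0]]
    - [[0,0,0.02],[0,0,0]]
    - [[0,0,0.02],[0,0,0]]
    - [[0,0,0.02],[0,0,0]]
    - [[0,0,0.02],[0,0,0]]
    - [[-0.01,0,0.02],[0,0,0]]
    - [[-0.01,0,0.015],[0,0,0]]
    - [[0,0,0.005],[0,0,0]]
    - [[0,0,0],[0,0,0]]

```text
time_s: 24.28
ee_pos: [427.8, 185.3, 191.9]
ee_rot: [179.8, -0.1, 80.0]
force: [0.6, -0.2, -0.1]
gripper_width: 54.6
```

Run:
```python
from h import *
s=env.state();print(s["ee_pos"],s["ee_rot"],s["gripper_width"])
for n in ["scene","top"]:
    im=env.grab_frame(n); cv2.imwrite(f"pics/{n}11.png",im[:,:,::-1])
crop("pics/scene11.png","pics/scene11c.png",265,200,110,90,6)
crop("pics/top11.png","pics/top11c.png",160,150,110,130,4)
```

```text
[427.78484232 185.27514749 191.90244628] [ 1.79799359e+02 -1.24195221e-01  7.99517604e+01] 54.560813520576744
```

View pics/scene11c.png

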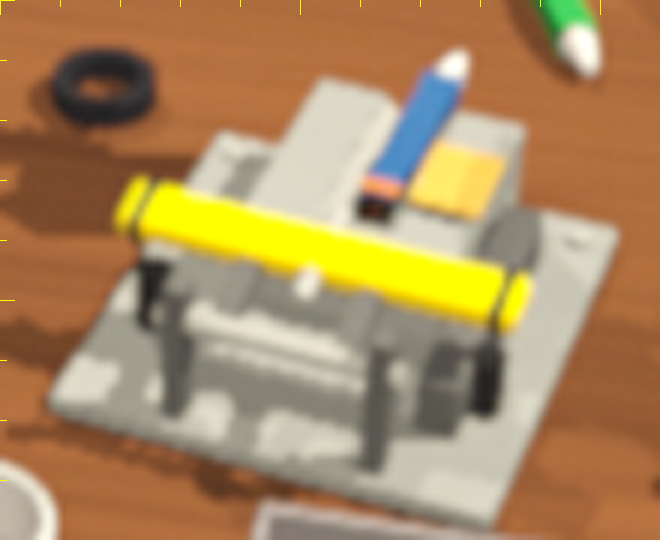

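View pics/top11c.png

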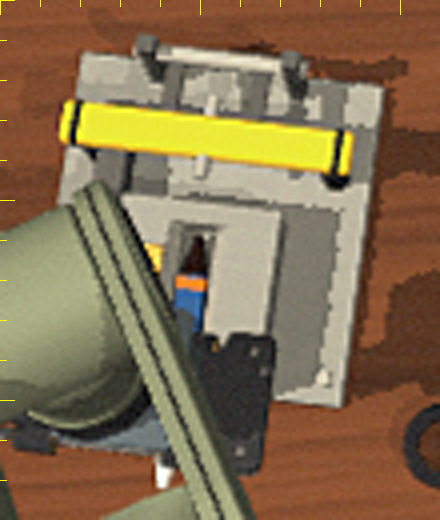

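The bit is seated: bright cone out, worn tip 7–8 mm from the wall (top ≈(210,209)), band flat. Next I'll shut the fingers and go over the bar's middle at (630,151), turning −90° so that the fingers press close to its centre line.

Request:
drive_tool:
  motion:
    - [[0.0101,-0.0017,0],[0,0,-0.0785]]
    - [[0.0101,-0.0017,0],[0,0,-0.0785]]
    - [[0.0101,-0.0017,0],[0,0,-0.0785]]
    - [[0.0101,-0.0017,0],[0,0,-0.0785]]
    - [[0.0101,-0.0017,0],[0,0,-0.0785]]
    - [[0.0101,-0.0017,0],[0,0,-0.0785]]
    - [[0.0101,-0.0017,0],[0,0,-0.0785]]
    - [[0.0101,-0.0017,0],[0,0,-0.0785]]
    - [[0.0101,-0.0017,0],[0,0,-0.0785]]
    - [[0.0101,-0.0017,0],[0,0,-0.0785]]
  claw: 0
  force: 20

```text
time_s: 25.22
ee_pos: [528.3, 167.5, 188.4]
ee_rot: [-180.0, 0.2, 34.7]
force: [0.7, -0.1, -0.4]
gripper_width: 0.6
```

Request:
drive_tool:
  motion:
    - [[0.0101,-0.0017,0],[0,0,-0.0785]]
    - [[0.0101,-0.0017,0],[0,0,-0.0785]]
    - [[0.0101,-0.0017,0],[0,0,-0.0785]]
    - [[0.0101,-0.0017,0],[0,0,-0.0785]]
    - [[0.0101,-0.0017,0],[0,0,-0.0785]]
    - [[0.0101,-0.0017,-0.005],[0,0,-0.0785]]
    - [[0.0101,-0.0017,-0.01],[0,0,-0.0785]]
    - [[0.0101,-0.0017,-0.01],[0,0,-0.0785]]
    - [[0.0101,-0.0017,-0.01],[0,0,-0.0785]]
    - [[0.0101,-0.0017,-0.01],[0,0,-0.0785]]

```text
time_s: 26.05
ee_pos: [629.2, 150.5, 142.7]
ee_rot: [179.9, 0.2, -10.3]
force: [0.2, -0.9, -0.1]
gripper_width: 0.7
```

Request:
drive_tool:
  motion:
    - [[0,0,-0.01],[0,0,0]]
    - [[0,0,-0.01],[0,0,0]]
    - [[0,0,-0.01],[0,0,0]]
    - [[0,0,-0.005],[0,0,0]]
    - [[0,0,0],[0,0,0]]
    - [[0,0,0],[0,0,0]]
    - [[0,0,0],[0,0,0]]
    - [[0,0,0],[0,0,0]]
    - [[0,0,0],[0,0,0]]
    - [[0,0,0],[0,0,0]]

```text
time_s: 26.88
ee_pos: [629.2, 151.0, 110.9]
ee_rot: [-180.0, -0.1, -10.0]
force: [0.4, -0.0, 0.5]
gripper_width: 0.5
```

Run:
```python
from h import *
s=env.state();print(s["ee_pos"],s["ee_rot"],s["gripper_width"])
for n in ["scene","wrist"]:
    im=env.grab_frame(n); cv2.imwrite(f"pics/{n}12.png",im[:,:,::-1])
crop("pics/scene12.png","pics/scene12c.png",255,170,130,120,5)
```

```text
[629.23299523 151.00050629 110.85193516] [-1.79976124e+02 -6.08534078e-02 -1.00203142e+01] 0.525676979350802
```

View pics/scene12c.png

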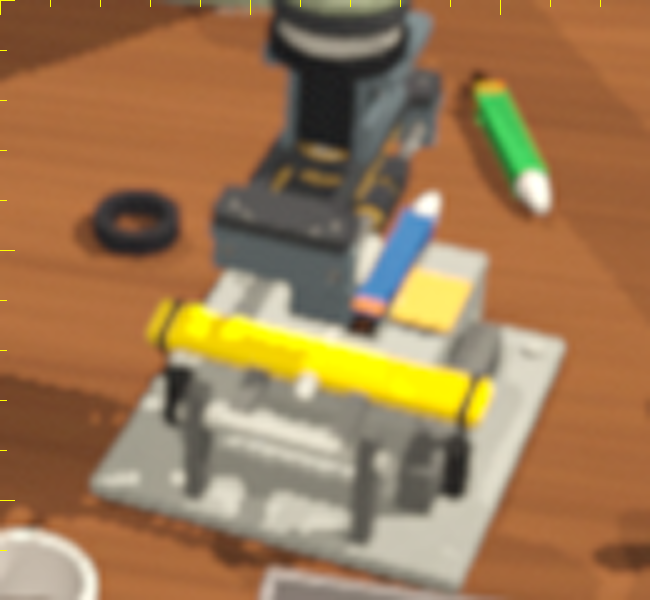

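View pics/wrist12.png

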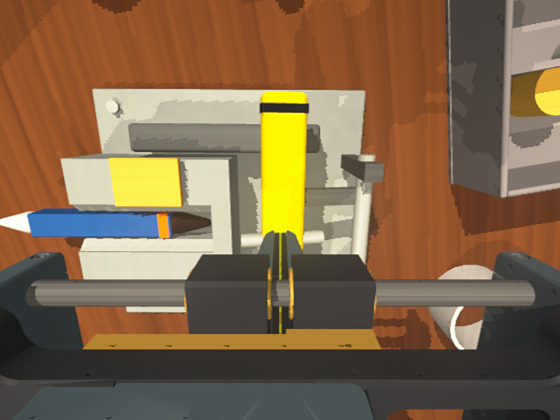

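Run:
```python
from h import *
np.set_printoptions(precision=1,suppress=True)
p=env.camera_params("wrist"); e=env.state()["ee_pos"]
a=np.radians(-9.93);ex=np.array([np.cos(a),np.sin(a)]);ey=np.array([-ex[1],ex[0]])
for n,u,v,z in [("bar end +y",285,93,86),("worn tip",212,222,44),("back wall foot/top",213,180,60),("fresh tip",0,222,44),("block backL top",236,157,60)]:
    P=atz(p,u,v,z);d=P[:2]-e[:2];d2=P[:2]-np.array([585.4,159.3]);print(n,P,"rel tcp",d@ex,d@ey,"H",d2@ex,d2@ey)
```

```text
bar end +y [649.5 248.3  86. ] rel tcp 3.259739170350296 99.39503244136284 H 47.77701050010517 98.6805162722206
worn tip [572.6 162.9  44. ] rel tcp -57.769847851611786 2.0828790616338506 H -13.25257652185691 1.3683628924916065
back wall foot/top [585.9 199.8  60. ] rel tcp -50.96984060156347 40.66911169623843 H -6.4525692718085885 39.95459552709619
fresh tip [395.2 194.3  44. ] rel tcp -237.89580397920685 2.4208053155273013 H -193.37853264945196 1.7062891463850587
block backL top [606.9 213.6  60. ] rel tcp -32.71649985715979 57.9197242413743 H 11.80077147259509 57.205208072232054
```

Request:
drive_tool:
  motion:
    - [[0.001,0,-0.005],[0,0,0]]
    - [[0.0005,0,-0.005],[0,0,0]]
    - [[0,0,-0.005],[0,0,0]]
    - [[0,0,-0.003],[0,0,0]]
    - [[0,0,-0.002],[0,0,0]]
    - [[0,0,-0.002],[0,0,0]]
    - [[0,0,-0.002],[0,0,0]]
    - [[0,0,-0.002],[0,0,0]]
    - [[0,0,-0.002],[0,0,0]]
    - [[0,0,-0.002],[0,0,0]]

```text
time_s: 27.82
ee_pos: [629.2, 151.1, 81.8]
ee_rot: [-180.0, 0.1, -10.0]
force: [-6.7, 0.8, 9.5]
gripper_width: 0.2
```

Request:
drive_tool:
  motion:
    - [[0,0,-0.001],[0,0,0]]
    - [[0,0,-0.001],[0,0,0]]
    - [[0,0,-0.001],[0,0,0]]
    - [[0,0,-0.001],[0,0,0]]
    - [[0,0,-0.001],[0,0,0]]
    - [[0,0,-0.001],[0,0,0]]
    - [[0,0,-0.001],[0,0,0]]
    - [[0,0,-0.001],[0,0,0]]
    - [[0,0,0],[0,0,0]]
    - [[0,0,0],[0,0,0]]

```text
time_s: 28.65
ee_pos: [628.3, 151.3, 73.5]
ee_rot: [180.0, 0.2, -10.0]
force: [-7.0, 0.8, 9.5]
gripper_width: 0.7
```

Request:
drive_tool:
  motion:
    - [[0,0,-0.001],[0,0,0]]
    - [[0,0,-0.001],[0,0,0]]
    - [[0,0,-0.001],[0,0,0]]
    - [[0,0,-0.001],[0,0,0]]
    - [[0,0,-0.001],[0,0,0]]
    - [[0,0,-0.0005],[0,0,0]]
    - [[0,0,0],[0,0,0]]
    - [[0,0,0],[0,0,0]]
    - [[0,0,0],[0,0,0]]
    - [[0,0,0],[0,0,0]]

```text
time_s: 29.48
ee_pos: [628.3, 151.3, 67.8]
ee_rot: [180.0, 0.2, -10.0]
force: [-6.4, 1.3, 8.5]
gripper_width: 0.6
```

Request:
drive_tool:
  motion:
    - [[0,0,-0.001],[0,0,0]]
    - [[0,0,-0.0005],[0,0,0]]
    - [[0,0,-0.0005],[0,0,0]]
    - [[0,0,0],[0,0,0]]
    - [[0,0,0],[0,0,0]]
    - [[0,0,0],[0,0,0]]
    - [[0,0,0],[0,0,0]]
    - [[0,0,0],[0,0,0]]
    - [[0,0,0],[0,0,0]]
    - [[0,0,0],[0,0,0]]

```text
time_s: 30.32
ee_pos: [628.3, 151.3, 67.0]
ee_rot: [180.0, 0.2, -10.0]
force: [-8.4, 0.6, 13.8]
gripper_width: 0.4
```

Request:
drive_tool:
  motion:
    - [[0,0,-0.001],[0,0,0]]
    - [[0,0,-0.0005],[0,0,0]]
    - [[0,0,-0.0005],[0,0,0]]
    - [[0,0,0],[0,0,0]]
    - [[0,0,0],[0,0,0]]
    - [[0,0,0],[0,0,0]]
    - [[0,0,0],[0,0,0]]
    - [[0,0,0],[0,0,0]]
    - [[0,0,0],[0,0,0]]
    - [[0,0,0],[0,0,0]]

```text
time_s: 31.15
ee_pos: [628.4, 151.3, 66.7]
ee_rot: [-180.0, 0.2, -10.0]
force: [-10.8, -0.6, 21.5]
gripper_width: 0.3
```

Run:
```python
from h import *
for n in ["scene","wrist"]:
    im=env.grab_frame(n); cv2.imwrite(f"pics/{n}13.png",im[:,:,::-1])
crop("pics/scene13.png","pics/scene13c.png",255,170,130,120,5)
```

```text
(no output)
```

View pics/scene13c.png

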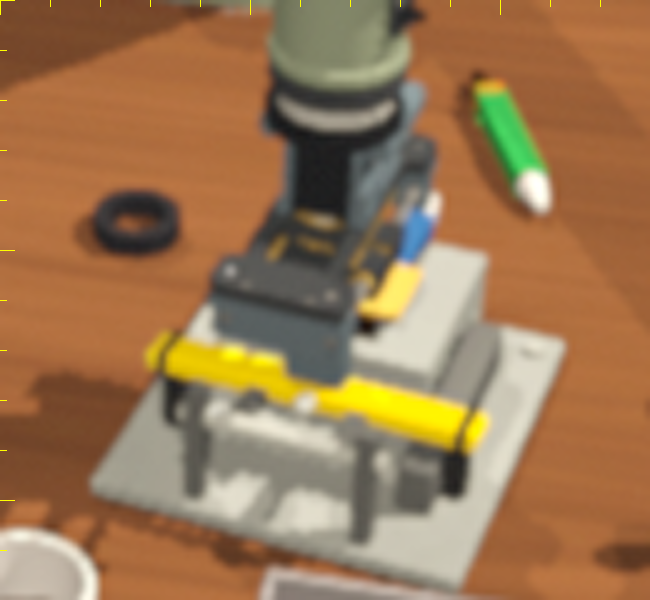

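View pics/wrist13.png

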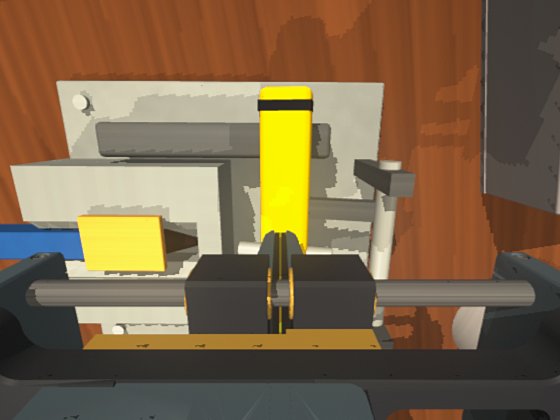

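The force climbs from 14 to 21 N over 0.3 mm at 66.7 mm, so this is the hard stop. The keeper lies over the bit. Backing away.

Request:
drive_tool:
  motion:
    - [[0,0,0.002],[0,0,0]]
    - [[0,0,0.004],[0,0,0]]
    - [[0,0,0.008],[0,0,0]]
    - [[0,0,0.015],[0,0,0]]
    - [[0,0,0.02],[0,0,0]]
    - [[0,0,0.02],[0,0,0]]
    - [[0,0,0.02],[0,0,0]]
    - [[0,0,0.02],[0,0,0]]
    - [[0,0,0.015],[0,0,0]]
    - [[0,0,0.005],[0,0,0]]

```text
time_s: 32.08
ee_pos: [632.3, 151.2, 195.0]
ee_rot: [-179.9, -0.3, -10.0]
force: [1.6, -0.2, 0.5]
gripper_width: 0.5
```

Request:
drive_tool:
  motion:
    - [[-0.01,-0.015,0.005],[0,0,0]]
    - [[-0.01,-0.025,0.005],[0,0,0]]
    - [[-0.01,-0.03,0],[0,0,0]]
    - [[-0.01,-0.03,0],[0,0,0]]
    - [[-0.01,-0.03,0],[0,0,0]]
    - [[-0.01,-0.03,0],[0,0,0]]
    - [[-0.01,-0.03,0],[0,0,0]]
    - [[-0.01,-0.025,0],[0,0,0]]
    - [[-0.005,-0.015,0],[0,0,0]]
    - [[0,-0.005,0],[0,0,0]]

```text
time_s: 32.92
ee_pos: [544.3, -86.3, 201.3]
ee_rot: [179.9, 0.1, -10.2]
force: [-0.4, 0.1, -0.5]
gripper_width: 0.5
```

Request:
drive_tool:
  motion:
    - [[0,0,0],[0,0,0]]
    - [[0,0,0],[0,0,0]]
    - [[0,0,0],[0,0,0]]
    - [[0,0,0],[0,0,0]]
    - [[0,0,0],[0,0,0]]
    - [[0,0,0],[0,0,0]]
    - [[0,0,0],[0,0,0]]
    - [[0,0,0],[0,0,0]]
    - [[0,0,0],[0,0,0]]
    - [[0,0,0],[0,0,0]]

```text
time_s: 33.75
ee_pos: [545.5, -84.0, 201.8]
ee_rot: [-180.0, -0.0, -10.0]
force: [0.4, -0.4, 0.5]
gripper_width: 0.5
```

Run:
```python
from h import *
for n in ["scene","top"]:
    im=env.grab_frame(n); cv2.imwrite(f"pics/{n}14.png",im[:,:,::-1])
crop("pics/scene14.png","pics/scene14c.png",265,200,110,90,6)
crop("pics/top14.png","pics/top14c.png",160,150,110,130,4)
```

```text
(no output)
```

View pics/scene14c.png

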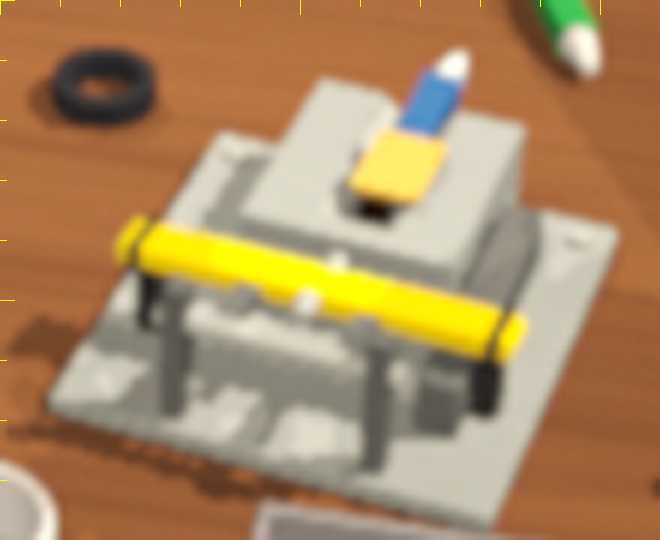

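View pics/top14c.png

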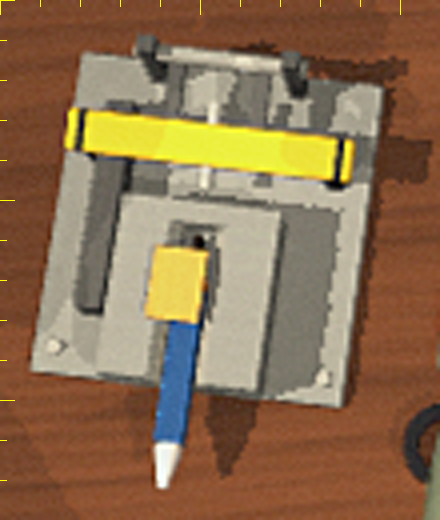

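View pics/top14.png

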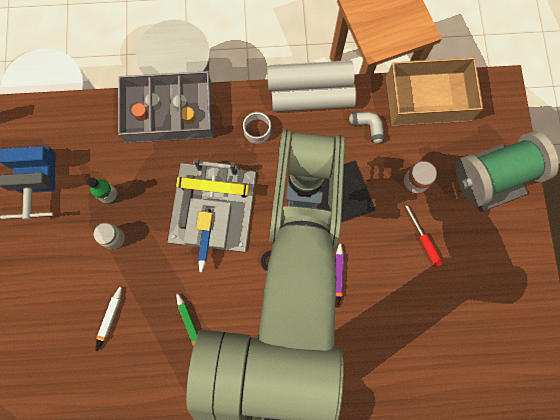

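Run:
```python
from h import *
np.set_printoptions(precision=1,suppress=True)
T=env.camera_params("top");S=env.camera_params("scene")
C=lambda u,v:(u/4+160,v/4+150);D=lambda u,v:(u/6+265,v/6+200)
print("L",tri([(T,*C(68,128)),(S,*D(523,330))]));print("R",tri([(T,*C(353,160)),(S,*D(120,238))]))
a=np.radians(-9.93);ex=np.array([np.cos(a),np.sin(a)]);ey=np.array([-ex[1],ex[0]])
for n,u,v,z in [("keeper mid",177,285,69),("fresh tip",163,486,44),("worn tip",200,239,44)]:
    P=atz(T,*C(u,v),z);d=P[:2]-np.array([585.4,159.3]);print(n,P,d@ex,d@ey)
```

```text
L (array([646.7, 249.5,  63.4]), [1.0, 1.0])
R (array([613.2,  51.7,  59. ]), [1.2, 1.2])
keeper mid [530.1 176.   69. ] -57.30441986964823 6.922885152566884
fresh tip [397.4 193.1  44. ] -190.96921042210366 0.8323502086562576
worn tip [566.9 162.2  44. ] -18.762643232796282 -0.29527858966030335
```

```bash
python3 -c "
from workcell import env
print(env.job_done(), env.state()['time_s'])"
```

```text
the job is handed in; nothing more can be done
the job is handed in; nothing more can be done
```

The job is done and handed in at about 34 s, and no check failed.

I drew the blue bit from the slot by its worn half, laid it on the middle of the mat and let go. I then took it by the fresh half, turned it half round and laid it in the slot with the bright cone out. After that I pressed the bar down at its middle and backed the arm away.

- **Bit seating:** the bit met the slot floor at the predicted height. The protruding end is about 71–73 mm out of the block. The gap to the back wall measured about 3 mm from the wrist camera and about 9 mm from the top camera, both within 0–16 mm.
- **Bar:** it met the hard stop at 66.7 mm, where the force rose to 21 N over 0.3 mm. The end heights dropped 18.5 and 20.2 mm. The 1.7 mm difference is about what the cameras can resolve, so the bar reads as level.
- **Keeper plate:** it slid about 32 mm and lies over the bit.
- **Other things:** the loose things visible in the last top picture look unmoved. The arm hides most of the tape in that one, but the scene picture shows it in place.

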